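Scan the sample, then hold the photometer lid open

TASK

Log the sample with the barcode scanner that is clamped upside down on the bench: squeeze its trigger all the way in and let it spring back, leaving the photometer's lid shut meanwhile. Then raise the lid of the sample compartment of the photometer in front of the robot, which falls shut if let go, to about 60 degrees open and finish while still holding it there with the gripper, so that a colleague can load the sample. Leave the two bottles, the beaker and the cuvette rack where they are.

Things in the scene. Friction and masses are not known exactly. Their poses are not given: they have to be found in the camera images.
- photometer: White photometer, a box 320 (x) by 360 (y) by 130 mm high, fixed, in front of the robot (a like one far to the left is scenery). Origin: centre of its underside; z up, front to its own -x (towards the robot), y to the left seen from the robot. A dark lid, 176 by 168 mm, covers the compartment on its -y half; a control panel, 14 mm proud of the top, lies at the front of its +y half.
- lid (a joint): Opening angle of the lid: 0 shut, grows as its front edge rises, stop at 1.75 rad; 60 degrees is 1.047 rad. It turns about an axis along the photometer's y through point lid_hinge. Its weight (about 0.35 kg) and a light spring close it at every angle; at 60 degrees it takes about 3 N at the handle to hold.
- lid_handle (a point): Middle of the lid's handle: a grey round bar, 20 mm in diameter and 40 mm long along the photometer's y, on a stem near the lid's front edge, its middle 30 mm above the lid's top. Pinch its two flat ends from above; it turns between the fingers as the lid swings. The point moves with the lid; shut, it is 145 mm forward (photometer's -x) of the hinge and 52 mm above it, 184 mm over the bench.
- lid_hinge (a point): Point on the lid's hinge axis (along the photometer's y), in the handle's middle plane, 132 mm above the bench. It does not move as the lid swings. The lid rises by the right-hand rule about the photometer's +y.
- scanner: Light grey pistol-shaped barcode scanner clamped upside down in a fixed stand (base 170 by 110 mm). Origin: centre of the base's underside; z up, +x the way its nose points. Barrel low (top at 77 mm); the grip stands up from it to 179 mm, 24 mm thick (x = -27 to -3 mm) and 34 mm wide. The trigger is in front of the grip, on the nose (+x) side.
- trigger (a joint): Angle of the scanner's trigger: 0 released, 0.26 rad fully in (stop). A black blade 8 mm thick, 22 mm wide, 62 mm long, hinged at its lower end 98 mm above the bench, 8 mm in front (+x) of the scanner's origin, leaning away from the grip; its free end (158 mm high) moves towards the grip. A spring returns it; about 7 N near its top pushes it fully in.
- squeeze (a point): Point fixed to the scanner, 147 mm above the bench, midway between the back of the grip and the front of the pressed trigger. Here grip and trigger together measure 53 mm along the scanner's x when released (from x = -27 to +26 mm) and about 40 mm when squeezed. Reached from above, with the fingers closing along the scanner's x.
- sample_bottle: Amber jar, 60 mm in diameter, 110 mm high, loose, standing in front of the scanner's nose. Origin: centre of its underside. To be left alone.
- beaker: Glass beaker, 72 mm across, 90 mm high, loose on the bench. Origin: centre of its underside. To be left alone.
- reagent_bottle: White bottle with black cap, 64 mm in diameter, 150 mm high, loose on the bench. Origin: centre of its underside. To be left alone.
- cuvette_rack: Clear open tray 60 by 100 by 30 mm with dividers, loose on top of the photometer's +y half, at the rear. Origin: centre of its underside. To be left alone.

How it is judged:
By the outcome, as a careful person would: the job done as asked, in the order asked, and still so for the second after the job is handed in, while the arm keeps its last pose, push and grip.
It also fails if it takes over 48 s, if anything falls off the work surface, if the arm or the gripper's body presses on something with over 40 N, if the wrist force passes 120 N, or if a joint passes its speed limit or range.

ROBOT

A 6-joint arm with a two-finger parallel gripper is mounted at the origin on the work surface. World frame = base frame: x ahead of the robot, y to its left, z up, the work surface at z = 0. Lengths are in m, angles in rad, forces in N, time in s.
With the tool pointing down it reaches from about 0.4 to 0.925 m from the base axis. Payload 12.5 kg.
Tool frame: the origin (TCP) lies at the very end of the fingers, on their centre line; the grasp point (between the pads) lies 19 mm behind it; z points along the fingers, y is the line along which they close (so a half turn about z gives the same grasp; the last joint's range is limited). The gripper opens to 95 mm and grips with 3 to 60 N. Pads are 20 mm wide; open, the fingers measure 119 mm over their backs; the gripper's body (75 mm by 180 mm) begins 59 mm behind the grasp point.
Start: joints at [1.003, 0.491, 1.559, -0, 1.092, -0.106], TCP at [0.278, 0.56, 0.177] pointing down, gripper open.
Joint ranges: [-3.1, 3.1], [-0.84, 2.19], [0.05, 2.79], [-1.13, 4.28], [0.06, 2.93], [-2.69, 2.69]. Speed limits (rad/s): [2.22, 2.22, 2.79, 3.14, 3.14, 3.14].

INTERFACE

Orientations are given as a 3x3 rotation matrix whose columns are the frame's x, y, z axes.
In Python, from cell import ctrl, viewer, order gives the robot as it stands.
- The arm moves only by the shell command python3 -m jog 'ROWS'. ROWS is JSON, a list of rows, each a list of 5 numbers: the shift along the tool's x, y, z in cm, then the turn about the tool's z in rad, then the opening in per cent of the stroke, from 0 (shut) to 100 (fully open). A call has 1 to 12 rows; each row is the pose to reach, as a shift and turn from the pose commanded when the call began, along the tool's axes at that moment; what a row does not reach only later rows make up. A row lasts 1/8 s, in which the tool goes at most 62.5 mm and 10.7 degrees, less where a joint would pass 70% of its speed; a pose out of reach is approached as far as the arm can. A call with a gripper value outside its range is refused whole. The fingers move at their own pace and stop on an object; the grip force is fixed at half the most. Time passes only in rows, so rows that repeat a pose let the fingers close. It gives the time, the measured TCP pose, the force, the opening and the grip force at its end, in the units of the state.
- ctrl.observe(): the state, without advancing time (a new reading comes with each control period).
- viewer.grab_frame(name): name is "scene" or "top" or "wrist"; returns the picture (400x640x3 uint8, red, green, blue); there is no depth.
- viewer.camera_params(name): a dict with "fov_y" (degrees; the focal length in pixels is half the picture's height over the tangent of half this angle, whatever the lens; pixels are square), "cx", "cy" (the principal point, pixels), "dist" ([k1, k2, p1, p2, k3] as OpenCV has them; the pictures are not rectified), "R" (3x3) and "t" (3): a world point X has camera coordinates R X + t; the wrist camera has in their place "hand_eye" (4x4, takes a point from camera to tool coordinates, whose origin is the TCP and whose axes are the flange's). Camera axes: x right, y down, z forward; pixel columns grow to the right and rows downward; lengths in m; the calibration is good to about 2 mm. A picture is of the moment at which its call begins: read the wrist's pose just before it. camera_params takes no time and is no camera call.
- order.close_job(): hands the job in; it is judged then, once.
The state is a dict: "time": time; "qpos": joint angles; "joint_vel": joint speeds; "joint_torque": joint torques, N m; "ee_pos": TCP position; "eef_rot": TCP orientation; "wrist_force": force on the tool from outside, world axes, zero at the start; "torque": the same for the moment, N m; "finger_gap": finger opening in m; "grasp_force": force on a finger pad.
Only numpy, scipy, OpenCV 4.12 (cv2) and the standard library are available. Lean on these libraries where they do the work, as an engineer would, in place of code of your own. Each camera call takes 0.05 s, during which the arm holds its last target. There are 200 camera calls.

## Working session

There is one attempt and no reset: what is moved stays moved. The work goes in short steps, Python scripts to look and compute and a shell command to move; the robot and the scene stay as the last step left them, time stands still between calls to the robot, and variables do not carry over. Pictures are saved under pics/ and viewed, at most 13 in all, crops included, and the job is handed in when it is done.

```bash
ls; mkdir -p pics; cat > h.py <<'E'
import numpy as np, cv2
from cell import ctrl, viewer, order
def cam(name, s=None):
    p=viewer.camera_params(name); f=200/np.tan(np.radians(p['fov_y'])/2)
    K=np.array([[f,0,p['cx']],[0,f,p['cy']],[0,0,1]]); d=np.array(p['dist'],float)
    if 'R' in p: R=np.array(p['R']); t=np.array(p['t'])
    else:
        s=s or ctrl.observe(); H=np.array(p['hand_eye']); T=np.eye(4); T[:3,:3]=s['eef_rot']; T[:3,3]=s['ee_pos']
        M=np.linalg.inv(T@H); R=M[:3,:3]; t=M[:3,3]
    return K,d,R,t
def ray(c,uv):
    K,d,R,t=c; q=cv2.undistortPoints(np.array([[uv]],float),K,d)[0,0]
    return -R.T@t, R.T@np.array([q[0],q[1],1])
def plane(c,uv,z):
    o,v=ray(c,uv); return o+v*(z-o[2])/v[2]
def proj(c,X):
    K,d,R,t=c; return cv2.projectPoints(np.array(X,float).reshape(-1,3),cv2.Rodrigues(R)[0],t,K,d)[0][:,0]
def save(n,im): cv2.imwrite('pics/'+n+'.png',cv2.cvtColor(im,cv2.COLOR_RGB2BGR))
E
python3 - <<'E'
from h import *
s=ctrl.observe(); print(s['time'],s['ee_pos'],np.round(s['eef_rot'],3),s['finger_gap'])
a=viewer.grab_frame('scene');b=viewer.grab_frame('top')
save('s0',a);save('t0',b);print(viewer.camera_params('top'))
E
```

```text
pics
0.0 [0.27828997 0.55931479 0.17675893] [[-0.895  0.446 -0.001]
 [ 0.446  0.895 -0.001]
 [ 0.    -0.001 -1.   ]] 0.09524375904977841
{'fov_y': 53.03294686699981, 'cx': 320.4430569746948, 'cy': 202.31944565382761, 'dist': array([-0.04352586,  0.        ,  0.        ,  0.        ,  0.        ]), 'R': array([[-0.01779979, -0.99947848,  0.02694318],
       [-0.99723043,  0.0158006 , -0.07267611],
       [ 0.07221249, -0.02816217, -0.9969916 ]]), 't': array([-0.05027835,  0.58851194,  1.39224664])}
```

View pics/t0.png

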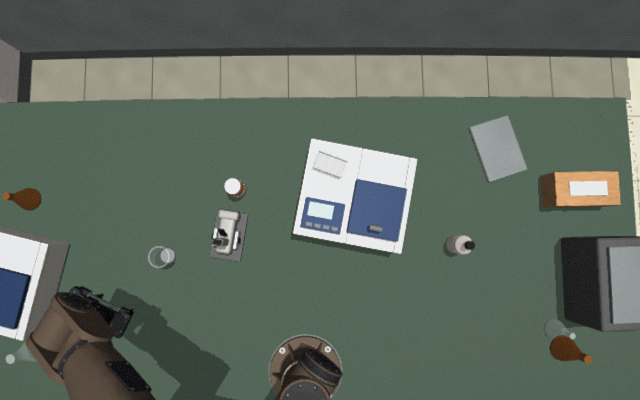

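View pics/s0.png

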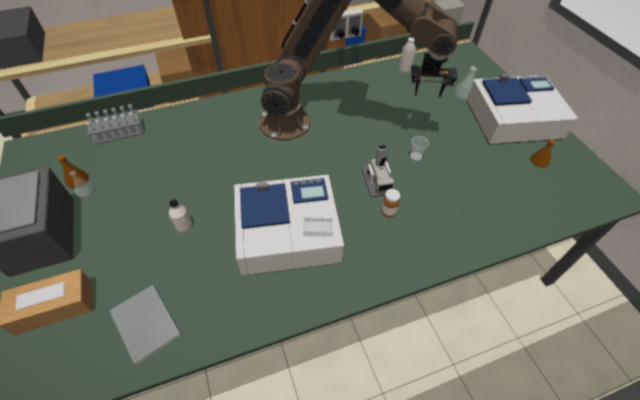

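The top view shows the scanner at about (228,236), with its nose towards the jar at (235,188). The photometer is at about (355,195), with the lid handle at (376,229). The beaker is at (162,257) and the reagent bottle at (460,245).

```bash
python3 - <<'E'
from h import *
b=cv2.cvtColor(cv2.imread('pics/t0.png'),cv2.COLOR_BGR2RGB)
l=cv2.resize(b[170:270,190:260],None,fx=5,fy=5,interpolation=cv2.INTER_CUBIC)
r=cv2.resize(b[130:260,285:425],None,fx=3,fy=3,interpolation=cv2.INTER_CUBIC)
o=np.zeros((500,800,3),np.uint8);o[:500,:350]=l;o[:390,360:780]=r;save('t0c',o)
c=cam('top')
for n,uv,z in [('handle',(376,229),.184),('scn top',(226,236),.179),('jar',(235,187),.11),('beak',(162,257),.05)]: print(n,plane(c,uv,z).round(3))
E
```

```text
handle [ 0.49  -0.228  0.184]
scn top [0.476 0.239 0.179]
jar [0.636 0.224 0.11 ]
beak [0.407 0.485 0.05 ]
```

View pics/t0c.png

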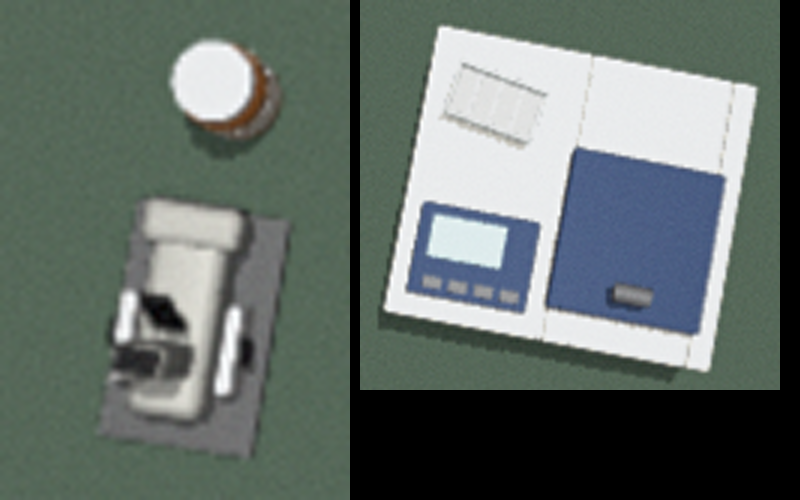

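The crop shows the scanner base corners at about (210,257), (240,261), (248,213) and (218,210) in the full image. The grip top is at about (221,242). The photometer's top corners are (312,139), (417,159), (402,253) and (293,234).

```bash
python3 - <<'E'
from h import *
c=cam('top')
B=np.array([plane(c,u,.01) for u in [(209.6,257),(240,261.4),(248,213.4),(217.6,210)]])
ctr=B.mean(0); dx=(B[2]+B[3]-B[0]-B[1])[:2]/2; yaw=np.arctan2(dx[1],dx[0]); print('scanner',ctr.round(3),yaw,np.linalg.norm(dx))
P=np.array([plane(c,u,.13) for u in [(311.7,139),(417.3,159.3),(401.7,253.3),(293.3,234)]])
d=(P[0]+P[1]-P[2]-P[3])[:2]/2; print('phot',P.mean(0).round(3),np.arctan2(d[1],d[0]),np.linalg.norm(d))
x=np.array([np.cos(yaw),np.sin(yaw)])
print('squeeze',ctr[:2]+x*(-.007)); print('griptop px',proj(c,np.r_[ctr[:2]+x*(-.015),.179]))
s=ctrl.observe();R=np.array(s['eef_rot']);T=np.r_[ctr[:2]+x*(-.007),.27]
print('tool shift cm',R.T@(T-s['ee_pos'])*100)
yt=R[:,1]; cur=np.arctan2(yt[1],yt[0]); print('world turn needed',(yaw-cur+np.pi/2)%np.pi-np.pi/2, s['qpos'][5])
E
```

```text
scanner [0.477 0.265 0.01 ] -0.1703857287050622 0.1690040373191938
phot [ 0.599 -0.175  0.13 ] -0.20192510536218922 0.31622335739317686
squeeze [0.46991371 0.26587074]
griptop px [[217.06240924 240.6641985 ]]
tool shift cm [-30.227319   -17.74411275  -9.30339775]
world turn needed -1.2794113979006276 -0.10562285569240831
```

```bash
python3 -m jog '[[0,0,-6,0.15,100],[-4,-2.5,-9.3,0.32,100],[-9,-5.5,-9.3,0.5,100],[-14,-8.5,-9.3,0.68,100],[-19,-11.5,-9.3,0.86,100],[-24,-14.5,-9.3,1.04,100],[-28,-16.5,-9.3,1.2,100],[-30.2,-17.7,-9.3,1.28,100],[-30.2,-17.7,-9.3,1.28,100],[-30.2,-17.7,-9.3,1.28,100]]'
python3 - <<'E'
from h import *
s=ctrl.observe(); a=viewer.grab_frame('wrist'); c=cam('wrist',s); save('w1',a)
print(s['ee_pos'],s['qpos'],-c[2].T@c[3])
x=np.array([np.cos(-.17),np.sin(-.17)]);y=np.array([-x[1],x[0]]);o=np.array([.477,.265])
print([proj(c,np.r_[o+x*a+y*b,.179]).round(0).tolist() for a in(-.027,-.003) for b in (-.017,.017)])
E
```

```text
time: 1.35
ee_pos: [0.4695, 0.267, 0.2702]
eef_rot: [[0.169, 0.986, -0.0], [0.986, -0.169, 0.0], [0.0, -0.0, -1.0]]
wrist_force: [0.2, -0.6, 0.3]
finger_gap: 0.095
grasp_force: 0.0
[0.46950304 0.26701005 0.2701994 ] [3.94625799e-01 2.84108849e-01 1.63451501e+00 2.79844533e-04
 1.22330886e+00 5.63953332e-01] [0.48356919 0.34512193 0.4779897 ]
[[[304.0, 205.0]], [[304.0, 168.0]], [[331.0, 205.0]], [[331.0, 168.0]]]
```

View pics/w1.png

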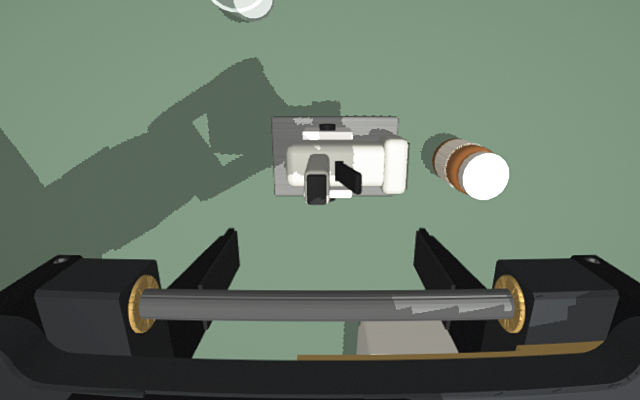

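The grip top is at about (317,189), against a predicted (317,186.5), so the estimate is good and the grip sits about 2 mm towards -y. Next I descend and squeeze.

```bash
python3 -m jog '[[-0.2,0,5,0,100],[-0.2,0,10,0,100],[-0.2,0,13,0,100],[-0.2,0,14.2,0,100],[-0.2,0,14.2,0,100],[-0.2,0,14.2,0,60],[-0.2,0,14.2,0,30],[-0.2,0,14.2,0,30],[-0.2,0,14.2,0,30],[-0.2,0,14.2,0,30]]'; python3 -m jog '[[0,0,0,0,30],[0,0,0,0,30],[0,0,0,0,30]]'
```

```text
time: 2.65
ee_pos: [0.4697, 0.2645, 0.1284]
eef_rot: [[0.17, 0.985, 0.0], [0.985, -0.17, 0.0], [0.0, 0.0, -1.0]]
wrist_force: [0.7, 0.3, 0.1]
finger_gap: 0.0505
grasp_force: 0.0
time: 3.02
ee_pos: [0.4624, 0.2656, 0.128]
eef_rot: [[0.171, 0.985, -0.014], [0.985, -0.171, 0.0], [-0.002, -0.014, -1.0]]
wrist_force: [-35.0, 12.3, 19.6]
finger_gap: 0.0293
grasp_force: 18.7
```

```bash
python3 - <<'E'
from h import *
s=ctrl.observe();w=viewer.grab_frame('wrist'); a=viewer.grab_frame('scene');c=cam('scene')
print(s['finger_gap'],s['wrist_force'],s['grasp_force'],s['torque'])
u,v=proj(c,[.47,.265,.14])[0].astype(int);print(u,v)
o=np.zeros((400,800,3),np.uint8)
o[:, :400]=w[:,120:520];o[:,400:]=cv2.resize(a[v-50:v+50,u-50:u+50],(400,400),interpolation=cv2.INTER_CUBIC);save('q1',o)
E
```

```text
0.029285106301848565 [-35.00253926  12.2591094   19.64526279] 18.701212406158447 [ 2.32288095  6.87144364 -0.07965286]
381 154
```

View pics/q1.png

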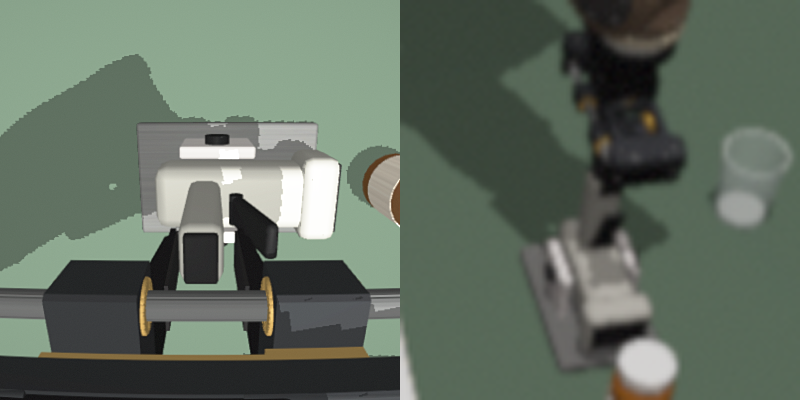

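The wrist crop shows the fingers on both sides of the grip, with its top at about (200,260). The black trigger blade, with its free end at about (263,245), still leans outwards beside the front finger, so the trigger seems to be missed. I'll check this against projections.

```bash
python3 - <<'E'
from h import *
s=ctrl.observe();c=cam('wrist',s)
x=np.array([np.cos(-.17),np.sin(-.17)]);y=np.array([-x[1],x[0]]);o=np.array([.477,.265])
for n,p in dict(blade_top=(.028,0,.158),blade_bot=(.008,0,.098),grip_top=(-.015,0,.179),base1=(-.085,-.055,.01),base2=(.085,.055,.01),barrelrear=(-.03,0,.077)).items():
    print(n,proj(c,np.r_[o+x*p[0]+y*p[1],p[2]])[0]-[120,0])
R=np.array(s['eef_rot']);e=np.array(s['ee_pos'])
for n,q in dict(tcp=(0,0,0),fr=(0,.0146,-.0),fl=(0,-.0146,0),frp=(.01,.0146,0),frm=(-.01,.0146,0)).items(): print(n,proj(c,e+R@np.array(q))[0]-[120,0])
E
```

```text
blade_top [280.69731669 238.6347237 ]
blade_bot [237.13792463 205.05703298]
grip_top [202.73824975 255.49069724]
base1 [138.17905581 229.22731836]
base2 [314.38437663 119.22978201]
barrelrear [186.57854445 196.59448513]
tcp [205.13849952 222.43563402]
fr [227.88057817 222.41103092]
fl [182.39714996 222.44307081]
frp [228.1589955  207.63070258]
frm [227.60385234 236.79916999]
```

```bash
python3 - <<'E'
import cv2
a=cv2.imread('pics/q1.png')[170:320,110:310]; b=cv2.imread('pics/w1.png')[100:220,260:420]
import numpy as np
f=lambda i:cv2.resize(np.clip(255*(i/255.)**.5,0,255).astype('uint8'),(400,300),interpolation=cv2.INTER_CUBIC)
cv2.imwrite('pics/z1.png',np.hstack([f(a),f(b)]))
E
```

```text
(no output)
```

View pics/z1.png

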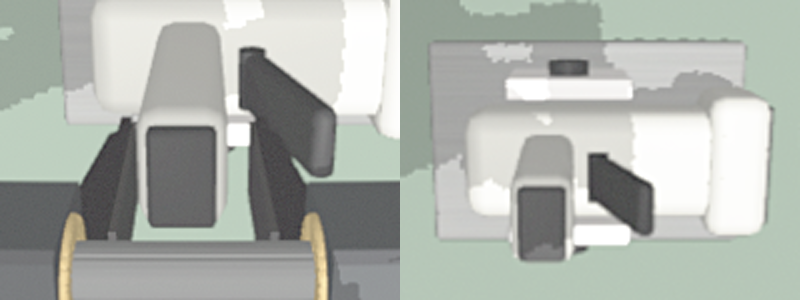

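```bash
python3 - <<'E'
from h import *
s=ctrl.observe();c=cam('wrist',s)
R=np.array(s['eef_rot']);e=np.array(s['ee_pos'])
print(viewer.camera_params('wrist')['hand_eye'].round(3))
for z in (0,-.02,-.03,-.04,-.06):
  print(z,[proj(c,e+R@np.array((x,y,z)))[0].round(0).tolist() for x in (0,.01) for y in (.0475,.0595)], 'grip now',proj(c,e+R@np.array((.01,.0146,z)))[0].round(0)-[120,0])
E
```

```text
[[-0.001 -0.959 -0.282  0.079]
 [ 1.    -0.001  0.     0.001]
 [-0.001 -0.282  0.959 -0.208]
 [ 0.     0.     0.     1.   ]]
0 [[399.0, 222.0], [417.0, 222.0], [400.0, 208.0], [419.0, 208.0]] grip now [228. 208.]
-0.02 [[406.0, 234.0], [426.0, 234.0], [407.0, 218.0], [427.0, 218.0]] grip now [230. 219.]
-0.03 [[410.0, 241.0], [431.0, 241.0], [411.0, 225.0], [432.0, 225.0]] grip now [232. 225.]
-0.04 [[414.0, 249.0], [436.0, 249.0], [415.0, 232.0], [438.0, 232.0]] grip now [233. 232.]
-0.06 [[424.0, 267.0], [449.0, 267.0], [426.0, 248.0], [451.0, 248.0]] grip now [236. 248.]
```

The fingertips show at (415,229) in the open view, which fits about 37 mm above the reported TCP. So the real fingertips are around z = 0.165, and they passed above the 158 mm blade and closed on the grip only. I'll open, go about 35 mm lower in checked steps, and squeeze again.

```bash
python3 -m jog '[[0,0,0,0,100],[0,0,0,0,100],[0,0,0,0,100],[0,0,0,0,100],[0,0,1,0,100],[0,0,2,0,100],[0,0,2,0,100]]'; python3 - <<'E'
from h import *
s=ctrl.observe();w=viewer.grab_frame('wrist');save('q2',cv2.resize(w[100:320,200:440],(720,600)))
E
```

```text
time: 4.0
ee_pos: [0.4692, 0.2643, 0.1072]
eef_rot: [[0.17, 0.985, -0.002], [0.985, -0.17, -0.001], [-0.001, -0.002, -1.0]]
wrist_force: [0.6, 1.2, -0.4]
finger_gap: 0.0921
grasp_force: 0.0
```

View pics/q2.png

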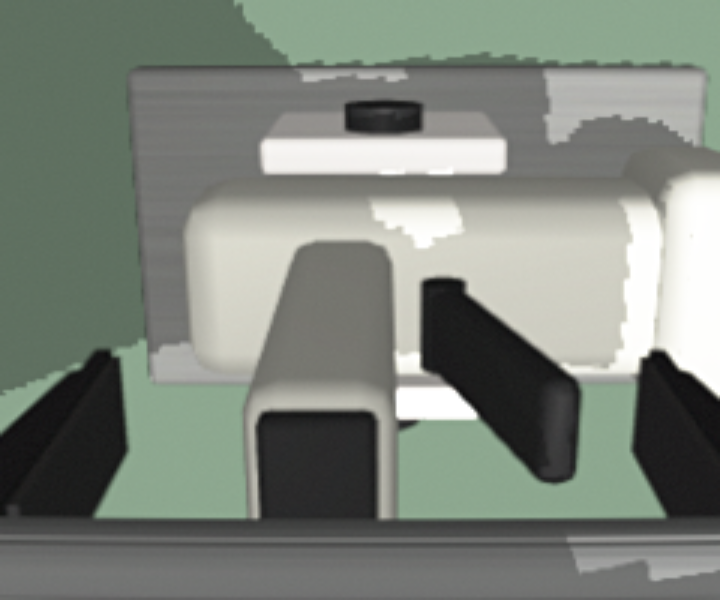

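The trigger blade now lies between the two fingers, with its free end at about (555,430) in this crop and the finger tips at about (105,350) and (655,350). I'll go 5 mm lower and squeeze.

```bash
python3 -m jog '[[0,0,0.5,0,100],[0,0,0.5,0,60],[0,0,0.5,0,45],[0,0,0.5,0,35],[0,0,0.5,0,35],[0,0,0.5,0,35],[0,0,0.5,0,35],[0,0,0.5,0,35],[0,0,0.5,0,35]]';  python3 - <<'E'
from h import *
s=ctrl.observe();w=viewer.grab_frame('wrist');save('q3',cv2.resize(w[100:320,200:440],(480,400)))
E
```

```text
time: 5.18
ee_pos: [0.4677, 0.2652, 0.1037]
eef_rot: [[0.17, 0.985, -0.003], [0.985, -0.17, 0.001], [0.0, -0.003, -1.0]]
wrist_force: [-10.0, 3.9, 11.5]
finger_gap: 0.0392
grasp_force: 30.0
```

View pics/q3.png

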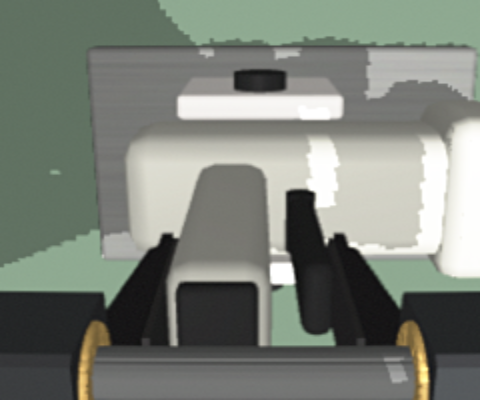

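The trigger is pressed all the way in. The blade is upright, the gap is 39 mm and the grip force is a full 30 N. Now I release it and rise.

```bash
python3 -m jog '[[0,0,0,0,60],[0,0,0,0,100],[0,0,0,0,100],[0,0,0,0,100],[0,0,-5,0,100],[0,0,-11,0,100],[0,0,-17,0,100],[0,0,-18,0,100],[0,0,-18,0,100]]';  python3 - <<'E'
from h import *
s=ctrl.observe();w=viewer.grab_frame('wrist');save('q4',w)
c=cam('wrist',s);x=np.array([np.cos(-.17),np.sin(-.17)]);o=np.array([.477,.265])
# dark blade beyond grip: farthest dark pixel along scanner x near predicted area
p=lambda a:proj(c,np.r_[o+x*a,.158])[0]
print('pred released/pressed',p(.025),p(.009))
u,v=p(.025); u=int(u);v=int(v); g=w[v-10:v+10,u-25:u+25].max(2); print((g<70).sum(0))
P=plane(cam('top'),(375.7,228.7),.190); print('handle',P)
R=np.array(s['eef_rot']);T=np.r_[P[:2],.25]; print(s['qpos'],s['ee_pos'],'shift',R.T@(T-s['ee_pos'])*100)
yt=R[:,1];print('tool turn',-((-1.772)-np.arctan2(yt[1],yt[0])))
E
```

```text
time: 6.35
ee_pos: [0.4692, 0.2645, 0.2831]
eef_rot: [[0.17, 0.985, -0.0], [0.985, -0.17, 0.0], [0.0, -0.0, -1.0]]
wrist_force: [0.9, -0.9, -0.3]
finger_gap: 0.0949
grasp_force: 0.0
pred released/pressed [358.40135613 175.29977913] [342.21398214 175.31623356]
[ 0  0 11 11 11 11 12 12 13 14 15 16 17 17 18 19 19 20 20 20 19 19 18 18
 17 17 15  0  0  0  0  0  0  0  0  0  0  0  0  0  0  0  0  0  0  0  0  0
  0  0]
handle [ 0.4905026  -0.22574969  0.19      ]
[3.90475631e-01 2.72240081e-01 1.61707828e+00 1.36294615e-04
 1.25240099e+00 5.61430626e-01] [0.46923733 0.26445072 0.28308059] shift [-47.94338486  10.4376181    3.30420096]
tool turn 1.6010023341577104
```

The trigger has sprung back. Next I move over the lid handle.

```bash
python3 -m jog '[[-4,1,0,0.15,100],[-9,2,0,0.32,100],[-14,3,0,0.5,100],[-19,4.2,0,0.68,100],[-24,5.3,0,0.86,100],[-29,6.3,0,1.04,100],[-34,7.4,0.5,1.22,100],[-39,8.5,1.5,1.4,100],[-44,9.6,2.5,1.55,100],[-47.9,10.4,3.3,1.6,100],[-47.9,10.4,3.3,1.6,100],[-47.9,10.4,3.3,1.6,100]]';  python3 - <<'E'
from h import *
s=ctrl.observe();w=viewer.grab_frame('wrist');save('l1',w)
c=cam('wrist',s);print(s['ee_pos'],s['qpos'],proj(c,[.4905,-.2257,.184]))
E
```

```text
time: 7.9
ee_pos: [0.4901, -0.2244, 0.2491]
eef_rot: [[0.98, -0.198, -0.002], [-0.198, -0.98, 0.002], [-0.002, -0.001, -1.0]]
wrist_force: [0.2, -0.1, -0.1]
finger_gap: 0.0952
grasp_force: 0.0
[ 0.49011265 -0.22440932  0.24908353] [-5.52113486e-01  3.00347638e-01  1.66833260e+00  3.22483214e-04
  1.17553072e+00  1.21833610e+00] [[327.31153731 194.64534443]]
```

View pics/l1.png

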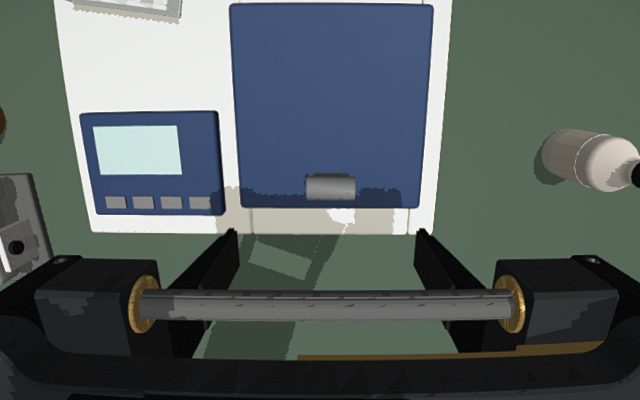

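The handle is at about (330,187), its ends are at x = 306 and 355, and the lid is shut. The estimate put it at (327,195), so I correct by a few mm.

```bash
python3 - <<'E'
from h import *
s=ctrl.observe();c=cam('wrist',s);R=np.array(s['eef_rot'])
P=plane(c,(330.5,187.5),.184);print(P,R.T@(np.r_[P[:2],.128]-s['ee_pos'])*100)
c=cam('top');print(proj(c,[P]))
a=cam('wrist',s);p,q=plane(a,(242,207.5),.154),plane(a,(418,208),.154);d=(p-q);print('y axis angle',np.arctan2(d[1],d[0])-np.pi/2,np.linalg.norm(d))
E
```

```text
[ 0.49607991 -0.22917086  0.184     ] [ 0.68132106  0.39213735 12.15868711]
[[376.42486279 226.90545563]]
y axis angle -0.20277219351597786 0.16348934989474284
```

```bash
python3 -m jog '[[0.5,0.3,4,0,100],[0.5,0.3,8,0,100],[0.5,0.3,10.5,0,100],[0.5,0.3,11.8,0,100],[0.5,0.3,11.8,0,100],[0.5,0.3,11.8,0,100]]';  python3 - <<'E'
from h import *
s=ctrl.observe();w=viewer.grab_frame('wrist');save('l2',w[100:340,180:480])
E
```

```text
time: 8.7
ee_pos: [0.4954, -0.2291, 0.1334]
eef_rot: [[0.98, -0.198, 0.001], [-0.198, -0.98, -0.001], [0.002, 0.0, -1.0]]
wrist_force: [0.1, -0.4, -0.3]
finger_gap: 0.0949
grasp_force: 0.0
```

View pics/l2.png

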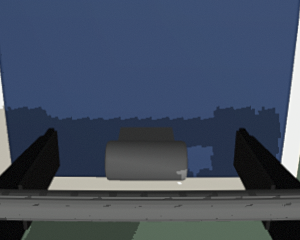

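The handle bar sits between the fingers at about (147,160) in this crop, centred within a few mm. Now I close on it.

```bash
python3 -m jog '[[0.3,0,0.2,0,60],[0.3,0,0.2,0,35],[0.3,0,0.2,0,30],[0.3,0,0.2,0,30],[0.3,0,0.2,0,30],[0.3,0,0.2,0,30],[0.3,0,0.2,0,30]]'
```

```text
time: 9.62
ee_pos: [0.4979, -0.2293, 0.1302]
eef_rot: [[0.98, -0.199, 0.0], [-0.199, -0.98, 0.001], [-0.0, -0.001, -1.0]]
wrist_force: [0.4, 3.3, 0.1]
finger_gap: 0.0397
grasp_force: 30.0
```

```bash
python3 -m jog '[[0.5,0,-1.25,0,30],[1.1,0,-2.45,0,30],[1.85,0,-3.55,0,30],[2.65,0,-4.65,0,30],[3.55,0,-5.65,0,30],[4.55,0,-6.55,0,30]]'
```

```text
time: 10.38
ee_pos: [0.5428, -0.2386, 0.1963]
eef_rot: [[0.98, -0.199, -0.001], [-0.199, -0.98, 0.0], [-0.001, -0.0, -1.0]]
wrist_force: [2.0, 3.9, -8.5]
finger_gap: 0.0398
grasp_force: 30.0
```

```bash
python3 -m jog '[[1.05,0,-0.85,0,30],[2.2,0,-1.55,0,30],[3.4,0,-2.2,0,30],[4.6,0,-2.7,0,30],[5.9,0,-3.1,0,30],[7.2,0,-3.4,0,30],[7.2,0,-3.4,0,30],[7.2,0,-3.4,0,30],[7.2,0,-3.4,0,30]]'
python3 - <<'E'
from h import *
s=ctrl.observe();w=viewer.grab_frame('wrist');a=viewer.grab_frame('scene');t=viewer.grab_frame('top')
o=np.zeros((400,800,3),np.uint8);o[:, :400]=w[:,120:520];o[:,400:]=cv2.resize(a[120:280,210:370],(400,400));save('f1',o)
x=np.array(s['eef_rot'])[:,0]; d=np.array(s['ee_pos'])-[.4979,-.2293,.1302]
print(d@x,d[2]); a0=np.arctan2(.052,-.145); v=np.array([-.145+d@x,.052+d[2]]); print(np.degrees(a0-np.arctan2(v[1],v[0])),np.linalg.norm(v),np.hypot(.145,.052))
E
```

```text
time: 11.5
ee_pos: [0.6128, -0.2531, 0.23]
eef_rot: [[0.98, -0.199, 0.0], [-0.199, -0.98, -0.0], [0.0, 0.0, -1.0]]
wrist_force: [-1.6, 3.6, -1.1]
finger_gap: 0.0397
grasp_force: 30.0
0.11733277542752418 0.09984412358439379
59.94464697301371 0.1543441388024063 0.154042202009709
```

View pics/f1.png

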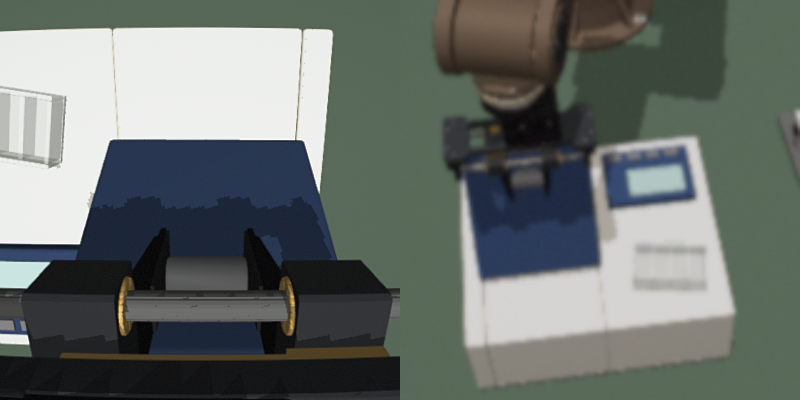

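The lid is raised with its handle still between the fingers, at about (205,270) on the left. The arc gives about 60 degrees, the forces are small, and the rack has not moved. Handing in.

```bash
python3 -c "
from cell import order
print(order.close_job())"
```

```text
the job is handed in; nothing more can be done
None
```

I squeezed the scanner trigger fully (gap 39 mm, 30 N) and it sprang back with the lid still shut; the lid is now held at about 60° by the gripper, and the job was handed in at about 11.7 s. My first squeeze closed on the scanner's grip only, above the trigger, with at most about 42 N at the wrist, before I went lower and repeated it.

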